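Hold the dry bath's cover up over the tubes

TASK

One block of the dry bath is loaded with microtubes and the other is empty: raise the cover over the tubes to 45 degrees and finish still holding it there, so that I can lift the tubes out from the panel side while the cover keeps the draught off them. It falls shut by itself, so do not let go or let it drop, and do not swing it wider than 60 degrees on the way. Keep the other cover shut and leave the rack, jar, vial and pipette as they are.

Things in the scene. Friction and masses are not known exactly. Their poses are not given: they have to be found in the camera images.
- drybath: two-block dry bath (microtube heater), fixed: white case 230 x 280 mm, 90 mm high; origin at the centre of its underside, z up. Control panel on its +x side, away from the robot; cover hinges along its -x side. Chambers side by side, left (+y) and right (-y), each under its own clear cover, 128 mm (hinge to free edge) x 126 mm, 22 mm high with thin skirts; both start shut.
- hinge_left (a joint): hinge angle of the left cover: 0 = shut, grows as it opens, 0.785 = open at 45 degrees, stop at 1.75. Free hinge, no stay: let go, the cover falls shut.
- cover_left: the left clear cover with its knob, about 0.2 kg. Origin in the middle of its hinge line at the bath's rear edge, 91 mm above the bench; it turns about this y axis. Axes turn with the cover: x runs along it from hinge to free edge, z out of its top face, which is 22 mm above the origin when shut.
- knob_left (a point): grip point in the head of the round black knob on top of the left cover, on the knob's axis, 105 mm along x and 49 mm along z from the cover's origin; turns with it. The knob stands 36 mm tall on the cover's top face, this point 27 mm up; head 26 mm in diameter from 16 to 36 mm up, over a 16 mm neck. The other knob is 138 mm away.
- chamber_left (a point): fixed point in the middle of the left chamber's floor, 46 mm above the bench; the block standing here lies under the left cover.
- hinge_right (a joint): hinge angle of the right cover: 0 = shut, grows as it opens, 0.785 = open at 45 degrees, stop at 1.75. Free hinge, no stay: let go, the cover falls shut.
- cover_right: the right clear cover with its knob, about 0.2 kg. Origin in the middle of its hinge line at the bath's rear edge, 91 mm above the bench; it turns about this y axis. Axes turn with the cover: x runs along it from hinge to free edge, z out of its top face, which is 22 mm above the origin when shut.
- knob_right (a point): grip point in the head of the round black knob on top of the right cover, on the knob's axis, 105 mm along x and 49 mm along z from the cover's origin; turns with it. The knob stands 36 mm tall on the cover's top face, this point 27 mm up; head 26 mm in diameter from 16 to 36 mm up, over a 16 mm neck. The other knob is 138 mm away.
- chamber_right (a point): fixed point in the middle of the right chamber's floor, 46 mm above the bench; the block standing here lies under the right cover.
- tube_block: aluminium block with 16 white-capped microtubes standing in its wells, 96 x 92 mm, 36 mm high, tube caps up to 46 mm above its origin (centre of its underside). Stands in the left or the right chamber, seen through the cover.
- bare_block: same aluminium block with all its wells empty, in the other chamber. Origin at the centre of its underside.
- rack: black 40-hole tube rack, 88 x 208 mm, 45 mm high, long side along its y, loose on the bench beside the bath (-y side); origin at the centre of its underside.
- jar: small white jar, 44 mm diameter, 75 mm high, loose beside the bath (+y side); origin at the centre of its underside.
- vial: small amber vial with a yellow cap, 32 mm diameter, 65 mm high, loose beside the bath (+y side); origin at the centre of its underside.
- pipette: hand pipette lying loose on the bench along the rear of the bath, about 270 mm long along its x, 26 mm wide, 24 mm high; origin under its middle.

How it is judged:
By the outcome, as a careful person would: the job done as asked, in the order asked, and still so for the second after the job is handed in, while the arm keeps its last pose, push and grip.
It also fails if it takes over 32 s, if anything falls off the work surface, if the arm or the gripper's body presses on something with over 40 N, if the wrist force passes 120 N, or if a joint passes its speed limit or range.

ROBOT

A 6-joint arm with a two-finger parallel gripper is mounted at the origin on the work surface. World frame = base frame: x ahead of the robot, y to its left, z up, the work surface at z = 0. Lengths are in m, angles in rad, forces in N, time in s.
With the tool pointing down it reaches from about 0.25 to 0.775 m from the base axis. Payload 4 kg.
Tool frame: the origin (TCP) lies midway between the tips of the shut fingers; the grasp point (between the pads) lies 19 mm behind it (grip_point_offset is the distance from the TCP to the grasp point, in m); z points along the fingers, y is the line along which they close (so a half turn about z gives the same grasp; the last joint's range is limited). The gripper opens to 94 mm and grips with 3 to 60 N. Pads are 16 mm wide; open, the fingers measure 119 mm over their backs; the gripper's body (75 mm by 177 mm) begins 78 mm behind the grasp point.
Start: joints at [1.184, 0.087, 1.371, -0, 1.684, -0.103], TCP at [0.154, 0.528, 0.206] pointing down, gripper open.
Joint ranges: [-3.1, 3.1], [-0.76, 2.03], [0.27, 2.55], [-1.08, 4.22], [0.17, 2.65], [-2.57, 2.57]. Speed limits (rad/s): [2.79, 2.79, 3.14, 3.14, 3.14, 3.14].

INTERFACE

Orientations are given as [roll, pitch, yaw] about the fixed x, y, z axes, in that order (R = Rz(yaw) Ry(pitch) Rx(roll)).
In Python, from bench import * gives the robot as it stands.
- The arm moves only by the tool carry_out, never from a script. Its argument "commands" is a list of rows, each a list of 6 numbers: the shift along the tool's x, y, z in m, then the turn, a rotation vector about the tool's x, y, z in rad. In form: [[tx, ty, tz, rx, ry, rz], ...]. A call has exactly 5 rows; each row is the pose to reach, as a shift and turn from the pose commanded when the call began, along the tool's axes at that moment; what a row does not reach only later rows make up. A row lasts 1/10 s, in which the tool goes at most 50 mm and 8.59 degrees, less where a joint would pass 70% of its speed; a pose out of reach is approached as far as the arm can. A call with a gripper value outside its range is refused whole. "jaw" is the opening, from 0 (shut) to 1 (fully open), set as the call begins (left out, the last holds). The fingers move at their own pace and stop on an object; the grip force is fixed at half the most. Time passes only in rows, so rows that repeat a pose let the fingers close, or fill a call up. It gives the time, the measured TCP pose, the force, the opening and the grip force at its end, in the units of the state.
- get_obs(): the state, without advancing time (a new reading comes with each control period).
- snapshot(name): name is "side" or "top"; returns a dict with "img" (420x560x3 uint8, red, green, blue), "range_z" (420x560 float32, m along the optical axis (not along the pixel's ray), 0 where there is no reading), "fx", "fy", "cx", "cy" (pixels), "R" (3x3) and "t" (3): a world point X has camera coordinates R X + t. Camera axes: x right, y down, z forward; pixel columns grow to the right and rows downward; lengths in m; the calibration is good to about 2 mm. A picture is of the moment at which its call begins.
- close_job(): hands the job in; it is judged then, once.
The state is a dict: "time": time; "joint_positions": joint angles; "qvel": joint speeds; "joint_torque": joint torques, N m; "tool_pos": TCP position; "ee_rot": TCP orientation; "wrist_force": force on the tool from outside, world axes, zero at the start; "wrist_torque": the same for the moment, N m; "width": finger opening in m; "finger_force": force on a finger pad.
Only numpy, scipy, OpenCV 4.12 (cv2) and the standard library are available. Lean on these libraries where they do the work, as an engineer would, in place of code of your own. Each camera call takes 0.05 s, during which the arm holds its last target. There are 200 camera calls.

## Working session

There is one attempt and no reset: what is moved stays moved. The work goes in short steps, Python scripts to look and compute and a tool call to move; the robot and the scene stay as the last step left them, time stands still between calls to the robot, and variables do not carry over. Pictures are saved under pics/ and viewed, at most 10 in all, crops included, and the job is handed in when it is done.

Besides the shell and the picture viewer there is one more tool, called after "Emit:" in YAML: its name, and indented under it one key for each argument. carry_out: Moves the arm, as the interface text tells. Its arguments: {"type":"object","properties":{"commands":{"type":"array","items":{"type":"array","items":{"type":"number"}}},"jaw":{"type":"number"}},"required":["commands"]}

```bash
mkdir -p pics; python3 - <<'E'
from bench import *
import cv2,numpy as np
for n in("side","top"):
    s=snapshot(n); cv2.imwrite(f"pics/{n}0.png",s["img"][:,:,::-1]); np.savez(f"{n}0.npz",**s)
    print(n,s["fx"],s["cx"],s["cy"],s["R"].round(3).tolist(),s["t"])
o=get_obs();print(o)
E
```

```text
side 491.53551778820116 271.3296565747123 213.003079205143 [[0.903, -0.429, 0.018], [-0.197, -0.453, -0.87], [0.381, 0.782, -0.494]] [-0.51823967  0.23087307  1.00016077]
top 475.92200654634337 283.7057666930256 210.0715779851143 [[-0.03, -0.999, -0.022], [-0.987, 0.033, -0.159], [0.16, 0.017, -0.987]] [0.07215157 0.58836544 0.9309504 ]
{'time': 0.1, 'joint_positions': array([ 1.18388817e+00,  8.78402799e-02,  1.37208451e+00,  1.55201537e-05,
        1.68357126e+00, -1.03115695e-01]), 'qvel': array([-0.00042943, -0.00104478, -0.00185811,  0.00086751,  0.00044194,
       -0.00197955]), 'joint_torque': array([ 2.34122839e-03, -3.41251910e+01, -3.03301764e+01,  7.19640311e-02,
        3.04553902e-02, -1.19968663e-04]), 'tool_pos': array([0.153824  , 0.52754983, 0.20445295]), 'ee_rot': array([-3.13970096e+00, -2.11265195e-04,  2.85780172e+00]), 'wrist_force': array([ 0.54573686, -1.09168088, -0.32637222]), 'wrist_torque': array([-0.02504054, -0.00292736, -0.02249375]), 'finger_force': 0.0, 'width': 0.09408406757246543}
```

View pics/top0.png

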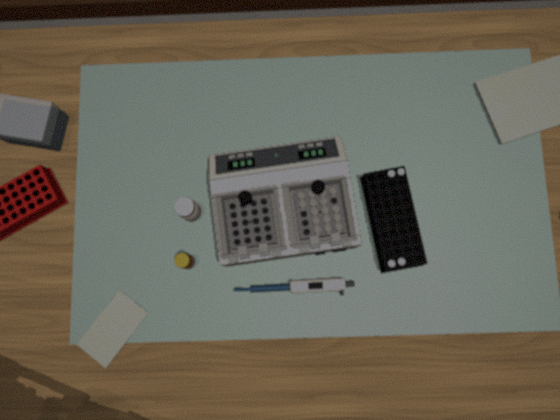

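View pics/side0.png

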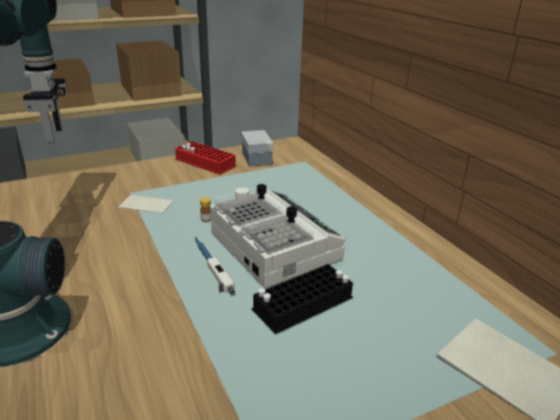

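The top view shows dark, empty wells at left (knob at about 245,198) and white caps at right (knob at about 318,187). I'll zoom in to confirm this and measure both knobs.

```bash
python3 - <<'E'
import cv2,numpy as np
T=np.load("top0.npz");S=np.load("side0.npz")
a=T["img"][130:270,200:365,::-1]; b=S["img"][170:290,190:360,::-1]
cv2.imwrite("pics/crop.png",np.vstack([cv2.resize(a[:,:],(400,340),interpolation=2),cv2.resize(b,(400,260),interpolation=2)]))
def ray(s,u,v):
    d=s["R"].T@np.array([(u-s["cx"])/s["fx"],(v-s["cy"])/s["fy"],1]);return -s["R"].T@s["t"],d
def blob(s,u,v,r=10):
    g=s["img"].max(2); y0,x0=v-r,u-r
    m=(g[y0:v+r+1,x0:u+r+1]<45).astype(np.uint8)
    n,l,st,c=cv2.connectedComponentsWithStats(m); k=1+np.argmax(st[1:,4]); yy,xx=np.nonzero(l==k)
    z=s["range_z"][y0:v+r+1,x0:u+r+1][l==k]
    print("blob",c[k]+[x0,y0],st[k],np.percentile(z,[5,50,95]))
    P=[];
    for x,y,zz in zip(xx+x0,yy+y0,z):
        o,d=ray(s,x,y);P.append(o+d*zz)
    P=np.array(P);print(" pts med",np.median(P,0).round(4),"max z",np.percentile(P[:,2],[10,90]).round(4))
    return c[k]+[x0,y0]
def at(s,c,z):
    o,d=ray(s,*c);return o+d*(z-o[2])/d[2]
for n,t,q in(("L",(245,198),(262,190)),("R",(318,187),(291,213))):
    c=blob(T,*t);print(n,"top@.14",at(T,c,.142).round(4))
    c=blob(S,*q);print(n,"side@.135",at(S,c,.135).round(4))
# height map of case rim for yaw
for u,v in((212,155),(345,143),(219,262),(357,243),(282,170),(300,310)): 
    o,d=ray(T,u,v);print((u,v),(o+d*T["range_z"][v,u]).round(3))
# hsv of wells
E
```

```text
blob [245.63535912 198.55801105] [  3   3  18  16 181] [0.87960082 0.88318324 0.91711015]
 pts med [0.5988 0.1224 0.1478] max z [0.1131 0.1501]
L top@.14 [0.5993 0.122  0.142 ]
blob [260.98717949 190.52564103] [ 6  5  8 14 78] [1.24143391 1.24802935 1.25948688]
 pts med [0.596  0.1136 0.1392] max z [0.1216 0.1469]
L side@.135 [0.5973 0.117  0.135 ]
blob [317.51079137 186.72661871] [  3   4  14  13 139] [0.87940825 0.88227034 0.88578004]
 pts med [ 0.6156 -0.0128  0.1488] max z [0.1464 0.1506]
R top@.14 [ 0.6172 -0.0129  0.142 ]
blob [291.30841121 213.20560748] [  6   4  10  15 107] [1.1415226  1.14690626 1.15949377]
 pts med [ 0.6117 -0.0226  0.1408] max z [0.1212 0.1471]
R side@.135 [ 0.6144 -0.0179  0.135 ]
(212, 155) [0.708 0.197 0.066]
(345, 143) [ 0.743 -0.086 -0.   ]
(219, 262) [0.486 0.181 0.088]
(357, 243) [ 0.514 -0.088  0.091]
(282, 170) [0.664 0.053 0.092]
(300, 310) [0.386 0.026 0.   ]
```

View pics/crop.png

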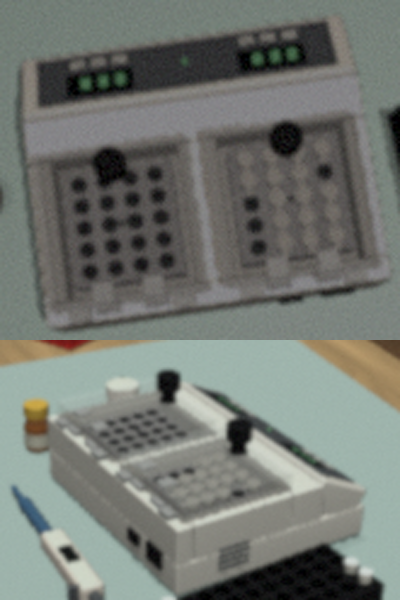

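The zoom confirms it: tubes are in the **right** chamber (white caps, knob at about 286,138 in the crop), and the left block is bare. Next I'll get the bath's yaw and set up a helper that works out the moves.

```bash
cat > h.py <<'E'
import numpy as np
from scipy.spatial.transform import Rotation as Ro
from bench import *
def world(s):
    v,u=np.mgrid[:420,:560]; z=s["range_z"]
    C=np.stack([(u-s["cx"])/s["fx"]*z,(v-s["cy"])/s["fy"]*z,z],-1)
    return (C-s["t"])@s["R"]
def cur():
    o=get_obs(); return o,np.array(o["tool_pos"]),Ro.from_euler("xyz",o["ee_rot"])
def rel(p,R,p1,R1):
    return np.r_[R.inv().apply(p1-p),(R.inv()*R1).as_rotvec()].round(4)
KN=np.array([.6165,-.014,.140])
def pose(th,psi,lift=0,kn=KN):
    """TCP pose gripping the right knob with the cover at angle th"""
    B=Ro.from_euler("z",psi); hinge=kn-B.apply([.105,0,.049])
    C=B*Ro.from_euler("y",-th); R=C*Ro.from_euler("xyz",[np.pi,0,np.pi])
    return hinge+C.apply([.105,0,.049-.019+lift]),R
E
python3 - <<'E'
from h import *
import cv2
s=dict(np.load("top0.npz")); W=world(s)
m=((W[...,2]>.03)&(W[...,2]<.2)).astype(np.uint8); m[:130]=0;m[275:]=0;m[:,:203]=0;m[:,360:]=0
n,l,st,c=cv2.connectedComponentsWithStats(m);k=1+np.argmax(st[1:,4])
P=W[l==k][:,:2].astype(np.float32);print(cv2.minAreaRect(P))
# case top plane: rear edge line by percentile per y-bin
ed=[];
q=W[l==k]
for y in np.arange(-.07,.17,.01):
    b=q[abs(q[:,1]-y)<.005]; ed.append((y,b[:,0].min(),b[:,0].max()))
ed=np.array(ed);
for i in(1,2):
    f=np.polyfit(ed[:,0],ed[:,i],1);print(f,np.std(ed[:,i]-np.polyval(f,ed[:,0])))
E
```

```text
((0.6081082820892334, 0.05580703914165497), (0.23506012558937073, 0.28059330582618713), 6.1306047439575195)
[-0.09900887  0.49796906] 0.0009064749733858213
[-0.10695349  0.73110681] 0.0007667604216010321
```

```bash
python3 - <<'E'
from h import *
o,p,R=cur(); p1,R1=pose(0,.104,lift=.065); print(p1,R1.as_euler("xyz"),rel(p,R,p1,R1))
E
```

```text
[ 0.6165 -0.014   0.186 ] [ 3.14159265  0.         -3.03759265] [-0.5958 -0.3903  0.0191 -0.0018 -0.0006 -0.3878]
```

Emit:
carry_out:
  commands:
    - [-0.0375,-0.0245,0,0,0,-0.026]
    - [-0.075,-0.049,0,0,0,-0.052]
    - [-0.1125,-0.0735,0,0,0,-0.078]
    - [-0.15,-0.098,0,0,0,-0.104]
    - [-0.19,-0.124,0,0,0,-0.13]
  jaw: 0.8

```text
time: 0.6
tool_pos: [0.3021, 0.3543, 0.205]
ee_rot: [-3.141, -0.0, 2.99]
wrist_force: [1.5, 0.7, 0.5]
width: 0.075
finger_force: 0.0
```

```bash
python3 - <<'E'
from h import *
o,p,R=cur(); p1,R1=pose(0,.104,lift=.065); print(o["joint_positions"],p,R.as_euler("xyz"),rel(p,R,p1,R1))
E
```

```text
[ 7.42741045e-01 -1.01753864e-01  1.55944045e+00  1.34610504e-04
  1.68439452e+00 -6.76270017e-01] [0.30214801 0.35431207 0.20499787] [-3.14129541e+00 -4.10032699e-04  2.98982255e+00] [-3.664e-01 -3.165e-01  1.890e-02 -2.000e-04 -4.000e-04 -2.558e-01]
```

Tracking is good, so I'll continue in two calls.

Emit:
carry_out:
  commands:
    - [-0.037,-0.032,0,0,0,-0.026]
    - [-0.074,-0.064,0,0,0,-0.052]
    - [-0.11,-0.095,0,0,0,-0.078]
    - [-0.147,-0.127,0,0,0,-0.104]
    - [-0.183,-0.158,0,0,0,-0.13]

```text
time: 1.1
tool_pos: [0.4591, 0.1697, 0.2051]
ee_rot: [3.141, -0.0, 3.119]
wrist_force: [0.3, 0.4, 0.1]
width: 0.0751
finger_force: 0.0
```

```bash
python3 - <<'E'
from h import *
o,p,R=cur(); p1,R1=pose(0,.104,lift=.065); print(p,R.as_euler("xyz"),rel(p,R,p1,R1))
E
```

```text
[0.4590618  0.1697491  0.20509476] [ 3.14148048e+00 -4.29372600e-04  3.11859542e+00] [-1.616e-01 -1.801e-01  1.900e-02  1.000e-04 -4.000e-04 -1.270e-01]
```

Emit:
carry_out:
  commands:
    - [-0.033,-0.037,0.004,0,0,-0.026]
    - [-0.066,-0.074,0.008,0,0,-0.052]
    - [-0.1,-0.111,0.011,0,0,-0.078]
    - [-0.132,-0.148,0.015,0,0,-0.104]
    - [-0.1615,-0.18,0.019,0,0,-0.127]

```text
time: 1.6
tool_pos: [0.6164, -0.0144, 0.1855]
ee_rot: [3.141, -0.001, -3.039]
wrist_force: [0.8, 0.6, -0.4]
width: 0.0751
finger_force: 0.0
```

```bash
python3 - <<'E'
from h import *
import cv2
o,p,R=cur(); p1,R1=pose(0,.104,lift=.065); print(p,R.as_euler("xyz"),rel(p,R,p1,R1));p1,R1=pose(0,.104);print(rel(p,R,p1,R1))
t=snapshot("top")["img"][110:290,180:420,::-1];s=snapshot("side")["img"][100:300,170:370,::-1]
cv2.imwrite("pics/b.png",np.hstack([cv2.resize(t,(430,322)),cv2.resize(s,(322,322))]))
E
```

```text
[ 0.61635552 -0.01442786  0.1854808 ] [ 3.14137047e+00 -1.04489639e-03 -3.03851936e+00] [-0.0002  0.0004 -0.0005  0.0002 -0.001  -0.0009]
[-0.0003  0.0004  0.0645  0.0002 -0.001  -0.0009]
```

View pics/b.png

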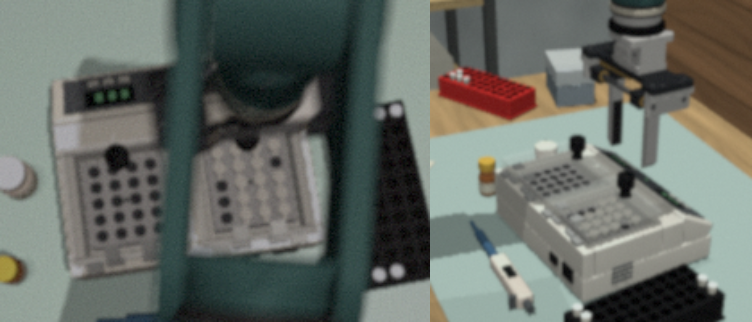

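The side crop shows the fingers (615,120 and 650,130) straddling the right knob (625,185) along the bath's y. Descending now.

Emit:
carry_out:
  commands:
    - [0,0,0.015,0,0,0]
    - [0,0,0.03,0,0,0]
    - [0,0,0.045,0,0,0]
    - [0,0,0.055,0,0,0]
    - [0,0,0.0645,0,0,0]

```text
time: 2.2
tool_pos: [0.6146, -0.0112, 0.1207]
ee_rot: [3.141, -0.001, -3.037]
wrist_force: [-0.5, 0.2, 0.3]
width: 0.0752
finger_force: 0.0
```

Emit:
carry_out:
  commands:
    - [0,0,0,0,0,0]
    - [0,0,0,0,0,0]
    - [0,0,0,0,0,0]
    - [0,0,0,0,0,0]
    - [0,0,0,0,0,0]
  jaw: 0.0

```text
time: 2.7
tool_pos: [0.6159, -0.0123, 0.1227]
ee_rot: [-3.141, 0.001, -3.039]
wrist_force: [-0.1, -0.2, 0.8]
width: 0.0388
finger_force: 0.0
```

```bash
python3 - <<'E'
from h import *
import cv2
o,p,R=cur(); print(o["width"],o["finger_force"],o["wrist_force"],o["wrist_torque"],p)
s=snapshot("side")["img"][120:280,190:390,::-1]
cv2.imwrite("pics/c.png",cv2.resize(s,(600,480)))
k=p.copy(); k[2]+=.019
for t in(10,20,30,40,45):
    p1,R1=pose(np.radians(t),.104,kn=k); print(t,rel(p,R,p1,R1))
E
```

```text
0.03879347266604399 0.0 [-0.1320937  -0.19637387  0.77133884] [0.01437228 0.0070747  0.04536822] [ 0.61589917 -0.01230731  0.12269217]
10 [ 0.0068 -0.     -0.0178 -0.0003 -0.1732 -0.0009]
20 [ 0.0165 -0.     -0.0341 -0.0004 -0.3478 -0.0009]
30 [ 2.900e-02 -0.000e+00 -4.850e-02 -5.000e-04 -5.223e-01 -8.000e-04]
40 [ 4.380e-02 -1.000e-04 -6.050e-02 -5.000e-04 -6.968e-01 -8.000e-04]
45 [ 5.190e-02 -1.000e-04 -6.550e-02 -6.000e-04 -7.841e-01 -8.000e-04]
```

View pics/c.png

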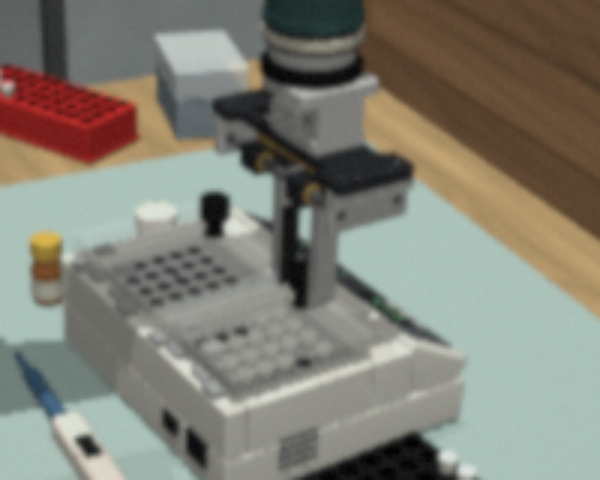

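The knob (about 300,280) is between the fingers and they are still closing, so I'll wait for the grip.

Emit:
carry_out:
  commands:
    - [0,0,0,0,0,0]
    - [0,0,0,0,0,0]
    - [0,0,0,0,0,0]
    - [0,0,0,0,0,0]
    - [0,0,0,0,0,0]

```text
time: 3.25
tool_pos: [0.6157, -0.0128, 0.1222]
ee_rot: [-3.141, 0.001, -3.039]
wrist_force: [-0.8, -3.6, 0.5]
width: 0.0249
finger_force: 30.0
```

```bash
python3 - <<'E'
from h import *
for i in range(1):
    o,p,R=cur(); print(o["width"],o["finger_force"],o["wrist_force"],o["wrist_torque"],p,R.as_euler("xyz"))
E
```

```text
0.024946839866083443 30.000275548081845 [-0.81556324 -3.58579295  0.48756603] [-0.52285289 -0.06638034 -0.0243332 ] [ 0.61570958 -0.01277598  0.12222585] [-3.14058300e+00  5.36957002e-04 -3.03877250e+00]
```

Gripped at 30 N. Each call of this row set turns the tool 10° about the hinge, and the rows can be repeated because they are in tool axes.

Emit:
carry_out:
  commands:
    - [0.0011,0,-0.0036,0,-0.0349,0]
    - [0.0023,0,-0.0073,0,-0.0698,0]
    - [0.0037,0,-0.0108,0,-0.1047,0]
    - [0.0052,0,-0.0143,0,-0.1396,0]
    - [0.0068,0,-0.0178,0,-0.1745,0]

```text
time: 3.75
tool_pos: [0.6088, -0.0136, 0.1396]
ee_rot: [-3.14, 0.176, -3.039]
wrist_force: [0.8, -3.8, -1.8]
width: 0.0253
finger_force: 30.0
```

```bash
python3 - <<'E'
from h import *
o,p,R=cur(); print(o["width"],o["finger_force"],o["wrist_force"],o["wrist_torque"],p,R.as_euler("xyz"),o["joint_positions"])
E
```

```text
0.02531326218218275 29.999754081945866 [ 0.75173246 -3.81395487 -1.83427969] [-0.5405866  -0.04005195 -0.08462552] [ 0.608838   -0.01359747  0.13963139] [-3.14046557  0.17602388 -3.03869188] [-0.13906445  0.10764066  1.49014965  0.04169269  1.37270687 -1.81736222]
```

Emit:
carry_out:
  commands:
    - [0.0011,0,-0.0036,0,-0.0349,0]
    - [0.0023,0,-0.0073,0,-0.0698,0]
    - [0.0037,0,-0.0108,0,-0.1047,0]
    - [0.0052,0,-0.0143,0,-0.1396,0]
    - [0.0068,0,-0.0178,0,-0.1745,0]

```text
time: 4.25
tool_pos: [0.5988, -0.0147, 0.1558]
ee_rot: [-3.14, 0.35, -3.039]
wrist_force: [1.6, -4.2, -1.4]
width: 0.0254
finger_force: 30.0
```

Emit:
carry_out:
  commands:
    - [0.0011,0,-0.0036,0,-0.0349,0]
    - [0.0023,0,-0.0073,0,-0.0698,0]
    - [0.0037,0,-0.0108,0,-0.1047,0]
    - [0.0052,0,-0.0143,0,-0.1396,0]
    - [0.0068,0,-0.0178,0,-0.1745,0]

```text
time: 4.75
tool_pos: [0.5861, -0.0162, 0.1699]
ee_rot: [-3.14, 0.524, -3.038]
wrist_force: [1.2, -5.5, -1.5]
width: 0.0253
finger_force: 30.0
```

```bash
python3 - <<'E'
from h import *
import cv2
o,p,R=cur(); print(o["width"],o["finger_force"],o["wrist_force"],o["wrist_torque"],p,R.as_euler("xyz"),o["joint_positions"])
s=snapshot("side")["img"][80:280,150:400,::-1]
cv2.imwrite("pics/d.png",cv2.resize(s,(750,600)))
E
```

```text
0.02530359384614705 29.999867024598643 [ 1.2227881  -5.49099548 -1.54104681] [-0.6066221   0.29898719 -0.39982937] [ 0.58612225 -0.01622019  0.16986091] [-3.13987283  0.52366681 -3.03849215] [-0.21906966 -0.19378196  1.80272673  0.18288496  1.03844854 -1.9457166 ]
```

View pics/d.png

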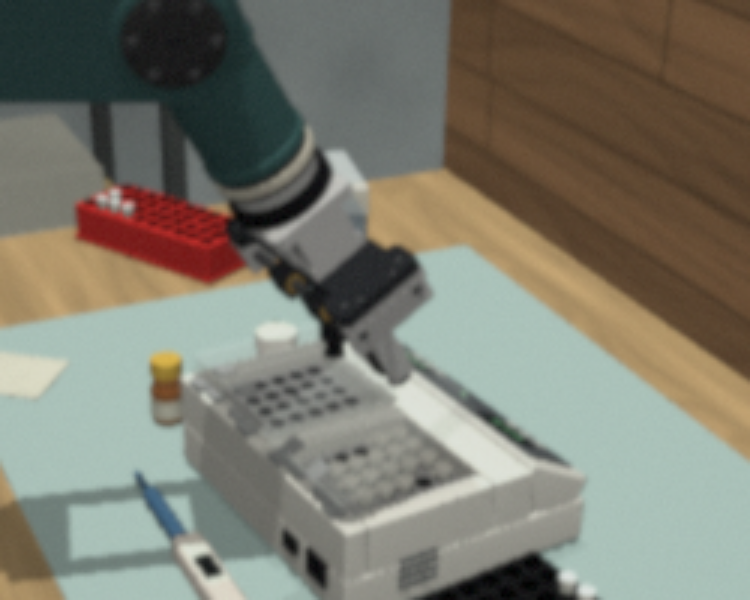

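The hand is tilted 30° and still holding the knob (about 395,375). The left cover's knob sits undisturbed near (332,345). Doing the last 15°.

Emit:
carry_out:
  commands:
    - [0.0017,0,-0.0055,0,-0.0524,0]
    - [0.0037,0,-0.0108,0,-0.1047,0]
    - [0.006,0,-0.0161,0,-0.1571,0]
    - [0.0085,0,-0.0212,0,-0.2094,0]
    - [0.0113,0,-0.0262,0,-0.2618,0]

```text
time: 5.3
tool_pos: [0.563, -0.0189, 0.1862]
ee_rot: [-3.139, 0.785, -3.038]
wrist_force: [1.6, -6.2, -3.4]
width: 0.025
finger_force: 30.0
```

Emit:
carry_out:
  commands:
    - [0,0,0,0,0,0]
    - [0,0,0,0,0,0]
    - [0,0,0,0,0,0]
    - [0,0,0,0,0,0]
    - [0,0,0,0,0,0]

```text
time: 5.8
tool_pos: [0.5633, -0.0188, 0.1861]
ee_rot: [-3.139, 0.783, -3.039]
wrist_force: [1.1, -7.1, -2.8]
width: 0.0251
finger_force: 30.0
```

```bash
python3 - <<'E'
from h import *
import cv2
o,p,R=cur(); print(o["width"],o["finger_force"],o["wrist_force"],o["wrist_torque"],p,R.as_euler("xyz"))
S=snapshot("side");T=snapshot("top")
s=S["img"][100:280,170:370,::-1];t=T["img"][110:290,180:400,::-1]
cv2.imwrite("pics/e.png",np.hstack([cv2.resize(s,(440,396)),cv2.resize(t,(360,396))]))
# grip point in bath frame relative to hinge
g=p-R.apply([0,0,.019]); B=Ro.from_euler("z",.104); k0=np.array([.6162,-.013,.140]); h=k0-B.apply([.105,0,.049])
d=B.inv().apply(g-h);print("rel hinge",d.round(4),"theta deg",np.degrees(np.arctan2(d[2],d[0])-np.arctan2(.049,.105)),np.hypot(d[0],d[2]))
# points in cover-plane slab, per camera
C=B*Ro.from_euler("y",-np.radians(45))
for n,s in(("side",S),("top",T)):
    W=world(s);q=B.inv().apply((W-h).reshape(-1,3)).reshape(W.shape)
    m=(abs(q[...,1])<.06)&(q[...,0]>-.05)&(q[...,0]<.12)&(q[...,2]>.02)&(q[...,2]<.13)&(s["range_z"]>0)
    print(n,m.sum()); 
    if m.any(): c=C.inv().apply(B.apply(q[m]));print(np.histogram(c[:,2],np.arange(-.05,.12,.01)))
E
```

```text
0.02505087911081537 29.99901508446783 [ 1.12966585 -7.14198233 -2.78682168] [-0.66624999  0.5262204  -0.76329889] [ 0.56325729 -0.01883278  0.18614501] [-3.13939428  0.78334716 -3.03858888]
rel hinge [ 0.0383 -0.0003  0.1086] theta deg 45.54382561088704 0.11517300459893387
side 1724
(array([   0,    0,    0,    0,    0,    0,  432, 1141,    8,   38,   44,
         31,   26,    4,    0,    0]), array([-5.0000000e-02, -4.0000000e-02, -3.0000000e-02, -2.0000000e-02,
       -1.0000000e-02,  6.9388939e-18,  1.0000000e-02,  2.0000000e-02,
        3.0000000e-02,  4.0000000e-02,  5.0000000e-02,  6.0000000e-02,
        7.0000000e-02,  8.0000000e-02,  9.0000000e-02,  1.0000000e-01,
        1.1000000e-01]))
top 3047
(array([   0,    0,    0,    0,    5,  209,  365, 2031,   40,   95,  220,
         67,   14,    1,    0,    0]), array([-5.0000000e-02, -4.0000000e-02, -3.0000000e-02, -2.0000000e-02,
       -1.0000000e-02,  6.9388939e-18,  1.0000000e-02,  2.0000000e-02,
        3.0000000e-02,  4.0000000e-02,  5.0000000e-02,  6.0000000e-02,
        7.0000000e-02,  8.0000000e-02,  9.0000000e-02,  1.0000000e-01,
        1.1000000e-01]))
```

View pics/e.png

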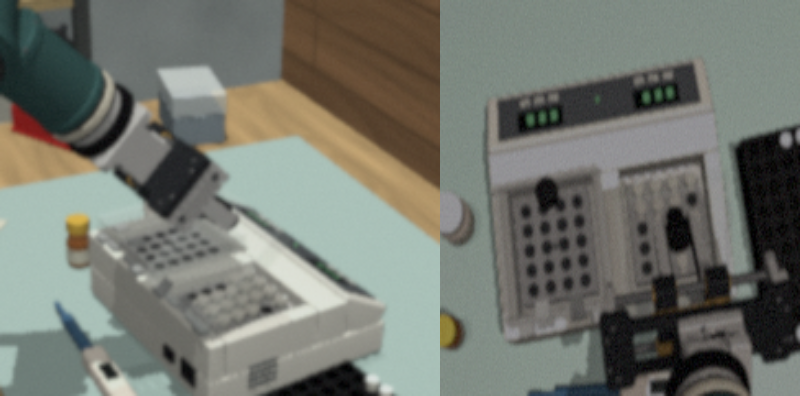

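The depth shows the cover's top face lying in the 45° plane. The side view shows the hand holding it, and the left knob (547,190 in the top crop) is unmoved. I'll fit the angle precisely, along with the left cover's.

```bash
python3 - <<'E'
from h import *
B=Ro.from_euler("z",.104); h=np.array([.6162,-.013,.140])-B.apply([.105,0,.049])
for n in("side","top"):
    s=snapshot(n);W=world(s);q=B.inv().apply((W-h).reshape(-1,3))[s["range_z"].ravel()>0]
    m=(abs(q[:,1])<.055)&(q[:,2]>.03)&(q[:,2]<.12)&(q[:,0]>-.03)&(q[:,0]<.12)
    c=Ro.from_euler("y",np.radians(45)).apply(q); m&=(abs(c[:,2]-.022)<.008)
    x=q[m]; 
    for _ in range(3):
        A=np.linalg.svd(x-x.mean(0))[2][2] if len(x)<6000 else None
        r=(x-x.mean(0))@A; x=x[abs(r)<2.5*r.std()]
    A*=np.sign(A[2]);print(n,len(x),"angle",np.degrees(np.arctan2(-A[0],A[2])),A,r.std())
    m=(abs(q[:,1]-.138)<.06)&(q[:,0]>.02)&(q[:,0]<.12)&(q[:,2]>.012);print(" left z>.03:",(q[m][:,2]>.065).sum(),"median z",np.median(q[m][:,2]))
o,p,R=cur();print(o["time"],p,o["finger_force"])
E
```

```text
side 1220 angle 45.28891987787264 [-0.71065461 -0.00498259  0.70352341] 0.0012743060997075
 left z>.03: 0 median z 0.019391303675048564
top 1779 angle 45.16727620687745 [-0.70916114 -0.00445639  0.70503236] 0.0011453194273932507
 left z>.03: 0 median z 0.021750505285145327
6.0 [ 0.56326322 -0.01881079  0.1860895 ] 29.999098770786077
```

The right cover measures 45.2°, the left one is shut, and the grip is steady, so I'm handing in.

```bash
python3 -c "
from bench import *
print(close_job())"
```

```text
the job is handed in; nothing more can be done
None
```

The right cover, over the tubes, is raised to about 45° (cameras read 45.2–45.3°) and still held by its knob, the left cover is shut, nothing else was touched, and the job is handed in.

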